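Roll the kitchen radio to station two and start it

ROBOT

A 7-joint arm with a two-finger parallel gripper is mounted at the origin on the work surface. World frame = base frame: x ahead of the robot, y to its left, z up, the work surface at z = 0. Lengths are in m, angles in rad, forces in N, time in s.
With the tool pointing down it reaches from about 0.4 to 0.875 m from the base axis. Payload 19.3 kg.
Tool frame: the origin (TCP) lies at the very end of the fingers, on their centre line; the grasp point (between the pads) lies 19 mm behind it; z points along the fingers, y is the direction in which the jaws open and shut (so a half turn about z gives the same grasp; the last joint's range is limited). The gripper opens to 85 mm and grips with 20 to 120 N. Pads are 22 mm wide; open, the fingers measure 114 mm over their backs; the gripper's body (76 mm by 85 mm) begins 54 mm behind the grasp point. The pads swing forward as they close: fully open they stand 13 mm farther back than shut.
Start: joints at [1.205, 0.521, -0.036, 1.599, 0.021, 1.021, -0.113], TCP at [0.182, -0.598, 0.231] pointing down, gripper open.
Joint ranges: [-2.91, 2.91], [-0.3, 2.13], [-1.5, 1.42], [0.17, 2.43], [-1.26, 4.41], [0.16, 1.93], [-2.52, 2.52]. Speed limits (rad/s): [1.89, 1.89, 2.39, 2.39, 3.01, 3.01, 3.01].

INTERFACE

Orientations are given as [roll, pitch, yaw] about the fixed x, y, z axes, in that order (R = Rz(yaw) Ry(pitch) Rx(roll)).
In Python, from workcell import telemetry, imaging, ticket gives the robot as it stands.
- The arm moves only by the tool carry_out, never from a script. Its argument "series" is a list of rows, each a list of 7 numbers: the shift along the tool's x, y, z in m, then the turn, a rotation vector about the tool's x, y, z in rad, then the closure in counts, from 0 (fully open) to 255 (shut). In form: [[tx, ty, tz, ax, ay, az, jaw], ...]. A call has 1 to 10 rows; each row is the pose to reach, as a shift and turn from the pose commanded when the call began, along the tool's axes at that moment; what a row does not reach only later rows make up. A row lasts 1/8 s, in which the tool goes at most 62.5 mm and 10.7 degrees, less where a joint would pass 70% of its speed; a pose out of reach is approached as far as the arm can. A call with a gripper value outside its range is refused whole. The fingers move at their own pace and stop on an object; "force" is the grip in N (left out, the last holds). Time passes only in rows, so rows that repeat a pose let the fingers close. It gives the time, the measured TCP pose, the force and the opening at its end, in the units of the state.
- telemetry.observe(): the state, without advancing time (a new reading comes with each control period).
- imaging.grab_frame(name): name is "side" or "top"; returns (picture, depth): 400x640x3 uint8, blue, green, red; 400x640 float32, m along the optical axis (not along the pixel's ray), 0 where there is no reading.
- imaging.camera_info(name): a dict with "mtx" (3x3 intrinsics, pixels), "dist_coeffs" ([k1, k2, p1, p2, k3] as OpenCV has them; the pictures are not rectified), "extrinsics" (4x4, takes a point from camera to world coordinates). Camera axes: x right, y down, z forward; pixel columns grow to the right and rows downward; lengths in m; the calibration is good to about 2 mm. A picture is of the moment at which its call begins. camera_info takes no time and is no camera call.
- ticket.job_done(): hands the job in, once; it reports no verdict.
The state is a dict: "clock": time; "qpos": joint angles; "qd": joint speeds; "joint_efforts": joint torques, N m; "position": TCP position; "tool_rot": TCP orientation; "force": force on the tool from outside, world axes, zero at the start; "moment": the same for the moment, N m; "grip_width": finger opening in m.
Only numpy, scipy, OpenCV 4.12 (cv2) and the standard library are available. Lean on these libraries where they do the work, as an engineer would, in place of code of your own. Each camera call takes 0.05 s, during which the arm holds its last target.

TASK

Put the kitchen radio on station two: with a light fingertip stroke on its knurled thumb wheel, without gripping it, roll the wheel away from the radio's near side until its white line clicks in beside the two pips (not on to three), then let go of it and press the round button on top fully down with a fingertip and let it come back up. Leave everything else on the counter where it is.

Things in the scene. Friction and masses are not known exactly. Their poses are not given: they have to be found in the camera images.
- radio: Table radio fixed to the counter: pale wooden box 130 mm (its x) by 260 mm (its y), top face 100 mm above the counter. Origin: centre of its underside, on the counter. z up, +x away from its near side (the robot's side), +y along it, towards the wheel's half. Wheel at x = 0, y = +60 mm; button at x = 0, y = -65 mm.
- wheel_crest (a point): Highest point of the black knurled thumb wheel, mid-width, 112 mm above the counter; fixed to the radio, does not turn. It is turned by friction under a fingertip that is pressed on it with 4 to 15 N and drawn towards the radio's +x, kept pressed on as it goes; 18 mm of stroke is one click. Aluminium cheeks along both sides, from 18 mm off its mid-plane, rise to 108 mm above the counter.
- wheel_axle (a point): Middle of the wheel's axle, inside the radio, 40 mm below the crest. The axle lies along the radio's y; the wheel is 80 mm in diameter and 30 mm wide and stands 12 mm out of the radio's top, over 28 mm before and 28 mm behind the crest.
- two_pips (a point): Middle of the pair of small raised black pips on top of the broad cheek, which is the one towards the button. Marks on that cheek, in order towards the radio's +x: a bar (off), one pip, two pips, three pips, at x = -25, -9, +9 and +25 mm in the radio's frame.
- wheel (a joint): Turn of the wheel in rad: grows as its top rolls towards the radio's +x. It clicks in at 0 (off, bar), 0.45 (one pip), 0.90 (two pips), 1.35 (three pips) and drops into the nearest click when let go; a click's torque is 0.06 N m. Starts clicked in at off or at one pip.
- wheel_index (a point): Centre of the white index line across the wheel's rim; turns with the wheel. At x = +9 mm in the radio's frame, level with the two pips, when set to two.
- play_top (a point): Centre of the top of the round black push button, 34 mm in diameter, in a low aluminium housing on the radio's top; moves down with it.
- play (a joint): Travel of the button in m: 0 up, 0.006 fully down; a spring of about 5 N when fully down brings it back up.
- jar: Square glass jar with a round screw lid, 80 x 80 x 124 mm, standing. Origin: centre of its underside.
- bin: White plastic stacking bin, 160 x 200 x 100 mm, open top. Origin: centre of its underside.
- bookend: Small metal bookend, foot 100 x 90 mm, upright plate 113 mm high on its +x edge. Origin: under the centre of the foot.
- marker_a: Purple marker lying down, 136 mm along its x, 15 mm thick, before the radio's near side. Origin: centre of its underside.
- marker_b: Another such marker, before the radio's near side.
- marker_c: Another such marker, behind the radio.

How it is judged:
On the way, in this order (a step that is already met when the one before it is completed fails the run):
1. the wheel is clicked in at two pips with nothing touching it (value of joint wheel between 0.8 and 1 rad and contact force between anything else and wheel below 0.1 N), for 0.2 s.
2. the button is pressed fully down by the fingers (value of joint play above 0.0048 m and contact force between the fingers and play above 0.5 N), for 0.05 s.
At the end, for the whole second after the job is handed in: The wheel rests in the two-pip click (0.80 to 1.00 rad), the button has been pressed down (past 4.8 mm) after that and is up again (under 1.5 mm), and jar, bin, bookend and markers are within 15 mm of where they stood (value of joint wheel between 0.8 and 1 rad and value of joint play below 0.0015 m and distance of each of jar, bin, bookend, marker_a, marker_b, marker_c from where it was at the start of the episode below 0.015 m); the robot touches nothing.
It fails at once if the wheel is rolled on towards three pips (value of joint wheel above 1.2 rad).
It fails at once if the wheel is squeezed or pressed with more than 35 N (contact force between the fingers and wheel above 35 N).
It fails at once if jar, bin, bookend or a marker is lifted or moved by more than 20 mm (distance of any of jar, bin, bookend, marker_a, marker_b, marker_c from where it was at the start of the episode above 0.02 m).
It also fails if it takes over 53 s, if anything falls off the work surface, if the arm or the gripper's body presses on something with over 40 N, if the wrist force passes 120 N, or if a joint passes its speed limit or range.

## Working session

There is one attempt and no reset: what is moved stays moved. The work goes in short steps, Python scripts to look and compute and a tool call to move; the robot and the scene stay as the last step left them, time stands still between calls to the robot, and variables do not carry over. Pictures are saved under pics/ and viewed, and the job is handed in when it is done.

Besides the shell and the picture viewer there is one more tool, called after ">>>" in YAML: its name, and indented under it one key for each argument. carry_out: Moves the arm, as the interface text tells. Its arguments: {"type":"object","properties":{"series":{"type":"array"},"force":{"type":"number"}},"required":["series"]}

```bash
mkdir -p pics; ls
python3 - <<'E'
from workcell import telemetry, imaging
import cv2,numpy as np
s=telemetry.observe()
for k,v in s.items(): print(k,np.round(v,4))
for n in("top","side"):
    p,d=imaging.grab_frame(n); cv2.imwrite(f"pics/{n}0.png",p); np.save(f"pics/{n}0.npy",d); np.save(f"pics/{n}0c.npy",p)
    c=imaging.camera_info(n); print(n,np.round(c["mtx"],1).tolist(),c["dist_coeffs"],np.round(c["extrinsics"],4).tolist())
E
```

```text
pics
clock 0.0
qpos [ 1.2048  0.5221 -0.0363  1.6     0.0212  1.0211 -0.1128]
qd [ 0.0003 -0.0025 -0.0006  0.0003  0.0006  0.0012 -0.0001]
joint_efforts [ 3.00000e-04 -9.27094e+01  1.98000e+00 -3.69926e+01  1.78000e-02
  8.10000e-03  0.00000e+00]
position [ 0.1821 -0.5975  0.2307]
tool_rot [-3.1404e+00  1.0000e-04  2.9580e-01]
force [-0.4179 -0.088  -0.344 ]
moment [-0.02   -0.0008  0.0669]
grip_width 0.0856
top [[465.6, 0.0, 313.6], [0.0, 465.6, 206.4], [0.0, 0.0, 1.0]] [-0.14125539  0.          0.          0.          0.        ] [[0.0008, -0.9876, 0.1571, 0.3575], [-1.0, -0.0004, 0.0026, -0.0235], [-0.0025, -0.1571, -0.9876, 1.5109], [0.0, 0.0, 0.0, 1.0]]
side [[463.6, 0.0, 323.3], [0.0, 463.6, 206.0], [0.0, 0.0, 1.0]] [-0.05873007  0.          0.          0.          0.        ] [[-0.6742, -0.4139, 0.6117, -0.1047], [-0.7382, 0.4025, -0.5414, 0.6011], [-0.0221, -0.8165, -0.5769, 0.7624], [0.0, 0.0, 0.0, 1.0]]
```

View pics/top0.png

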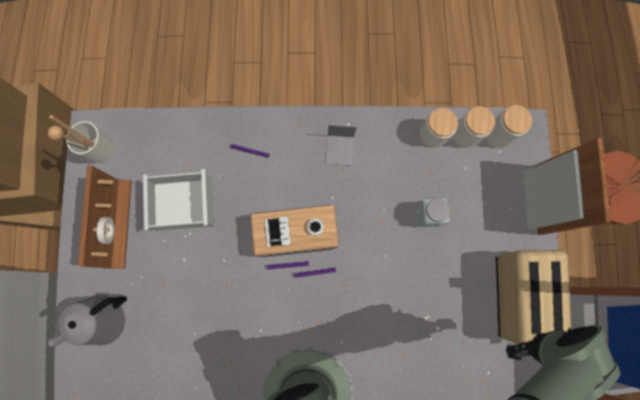

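View pics/side0.png

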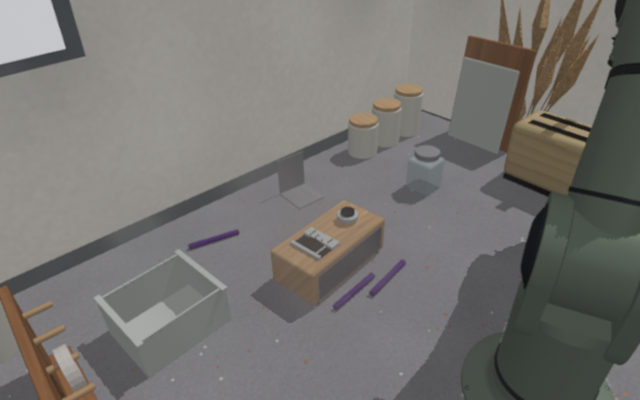

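The top view shows the radio at about (295,230), with the wheel at (278,231) and the button at (315,227). Two markers lie at (287,265) and (314,272), and the jar is at (436,211). Next I'll measure the radio's top face and zoom in.

```bash
cat > h.py <<'E'
import cv2,numpy as np
from workcell import telemetry, imaging
def ray(n,uv):
    c=imaging.camera_info(n);K=np.array(c["mtx"]);D=np.array(c["dist_coeffs"]);E=np.array(c["extrinsics"])
    p=cv2.undistortPoints(np.array(uv,float).reshape(-1,1,2),K,D).reshape(-1,2)
    r=np.c_[p,np.ones(len(p))]@E[:3,:3].T
    return E[:3,3],r
def plane(n,uv,z):
    o,r=ray(n,uv); return o+r*((z-o[2])/r[:,2])[:,None]
def depthpt(n,uv,d):
    o,r=ray(n,uv); return o+r*np.atleast_1d(d)[:,None]
def proj(n,X):
    c=imaging.camera_info(n);E=np.linalg.inv(np.array(c["extrinsics"]))
    return cv2.projectPoints(np.array(X,float).reshape(-1,1,3),cv2.Rodrigues(E[:3,:3])[0],E[:3,3],np.array(c["mtx"]),np.array(c["dist_coeffs"]))[0].reshape(-1,2)
E
cat > m.py <<'E'
from h import *
for n,roi in(("top",(235,190,350,270)),("side",(260,190,400,310))):
    p=np.load(f"pics/{n}0c.npy");d=np.load(f"pics/{n}0.npy")
    x0,y0,x1,y1=roi
    vv,uu=np.mgrid[y0:y1,x0:x1]; uv=np.c_[uu.ravel(),vv.ravel()]
    P=depthpt(n,uv,d[y0:y1,x0:x1].ravel())
    hsv=cv2.cvtColor(p,cv2.COLOR_BGR2HSV)[y0:y1,x0:x1].reshape(-1,3)
    wood=(hsv[:,1]>60)&(hsv[:,0]<25)
    z=P[:,2]; m=wood&(abs(z-.1)<.02); print(n,m.sum(),"wood z",np.median(z[m]))
    m=((z>.09)&(z<.14)).reshape(y1-y0,x1-x0).astype(np.uint8)
    m2=(wood&(z>.085)).reshape(m.shape).astype(np.uint8)
    for mm in (m,m2):
        cs=cv2.findContours(mm,cv2.RETR_EXTERNAL,cv2.CHAIN_APPROX_NONE)[0];c=max(cs,key=cv2.contourArea).reshape(-1,2)+[x0,y0]
        Q=plane(n,c,.1)[:,:2].astype(np.float32); (cc,wh,a)=cv2.minAreaRect(Q); print(np.round(cc,4),np.round(wh,4),a)
    s=6 if n=="top" else 5
    cv2.imwrite(f"pics/{n}_z.png",cv2.resize(p[y0:y1,x0:x1],None,fx=s,fy=s,interpolation=cv2.INTER_CUBIC))
E
python3 m.py
```

```text
top 2748 wood z 0.0985704520768994
[0.5086 0.0405] [0.1327 0.2591] 6.327583312988281
[0.5094 0.0407] [0.1309 0.2593] 6.607069492340088
side 3130 wood z 0.09899842499530359
[0.5024 0.0453] [0.1369 0.264 ] 6.452727794647217
[0.5018 0.0489] [0.1349 0.265 ] 6.699696063995361
```

View pics/top_z.png

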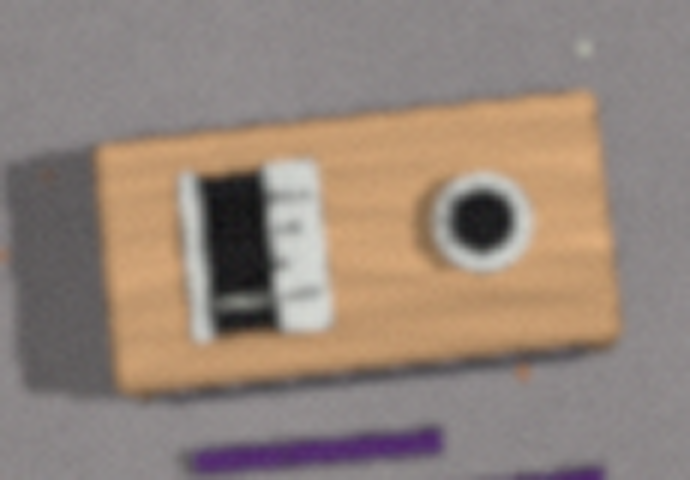

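View pics/side_z.png

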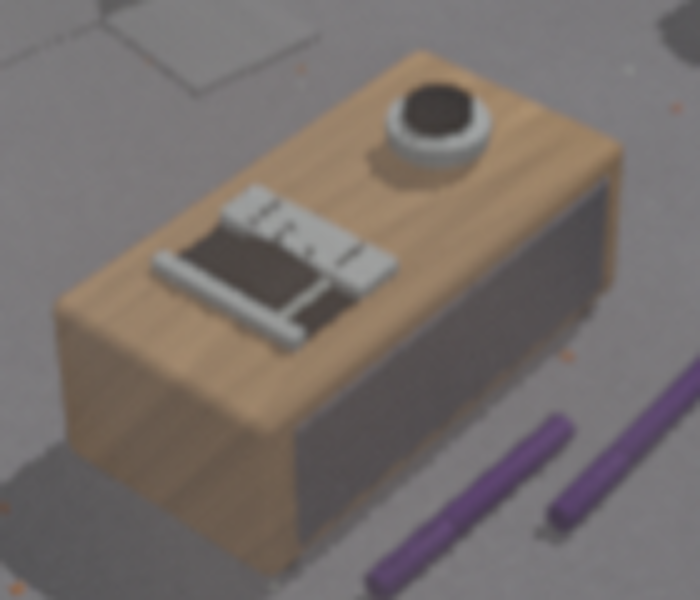

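Both crops show the white index line beside the bar mark, so the wheel starts at off: the line is at about (242,300) and the bar at (300,293) in the top crop. Next I'll measure the wheel and button directly and compare them with the radio's frame.

```bash
cat > m2.py <<'E'
from h import *
P={}
for n,roi,seeds in(("top",(235,190,350,270),dict(w=(275,228),b=(315,226))),("side",(260,190,400,310),dict(w=(313,242),b=(347,212)))):
    p=np.load(f"pics/{n}0c.npy");d=np.load(f"pics/{n}0.npy");v=p.max(2)
    m=(v<(75 if n=="top" else 95)).astype(np.uint8)
    k,l,st,ce=cv2.connectedComponentsWithStats(m,connectivity=4)
    for a,s in seeds.items():
        i=l[s[1],s[0]]; print(n,a,st[i],ce[i].round(2)); P[n,a]=ce[i]
        pts=np.argwhere(l==i)[:,::-1]; X=depthpt(n,pts,d[l==i]); print("  depth median/max z",np.round(np.median(X,0),4),np.percentile(X[:,2],97).round(4))
def tri(a,b):
    o1,r1=ray("top",a);o2,r2=ray("side",b);A=np.c_[r1[0],-r2[0]];t=np.linalg.lstsq(A,o2-o1,rcond=None)[0]
    p,q=o1+r1[0]*t[0],o2+r2[0]*t[1];return (p+q)/2,np.linalg.norm(p-q)
B,g=tri(P["top","b"],P["side","b"]);print("button",B.round(4),g)
for n in("top","side"):
    print(n,"b plane",plane(n,P[n,"b"],B[2]).round(4),"w plane .11",plane(n,P[n,"w"],.110).round(4))
yaw=np.radians(6.4)
for C in ((.5086,.0405),(.5024,.0453)):
    ax=np.array([np.cos(yaw),np.sin(yaw)]);ay=np.array([-ax[1],ax[0]]);C=np.array(C)
    print("pred wheel",(C+.06*ay).round(4),"button",(C-.065*ay).round(4))
E
python3 m2.py
```

```text
top w [269 219  11  21 191] [273.99 228.84]
  depth median/max z [0.5112 0.1001 0.1072] 0.1154
top b [311 222   9   9  66] [314.94 226.15]
  depth median/max z [ 0.5181 -0.0241  0.1285] 0.1335
side w [297 235  27  17 232] [310.27 242.87]
  depth median/max z [0.5028 0.1024 0.1082] 0.1129
side b [341 207  13  10 113] [347.12 211.67]
  depth median/max z [ 0.5121 -0.018   0.1287] 0.1313
button [ 0.5182 -0.024   0.1222] 0.00047465604431799893
top b plane [[ 0.5184 -0.0239  0.1222]] w plane .11 [[0.5115 0.1001 0.11  ]]
side b plane [[ 0.518  -0.0242  0.1222]] w plane .11 [[0.5034 0.1041 0.11  ]]
pred wheel [0.5019 0.1001] button [ 0.5158 -0.0241]
pred wheel [0.4957 0.1049] button [ 0.5096 -0.0193]
```

Run:
```python
from h import *
p=np.load("pics/top0c.npy")
# columns mean profile along radio x direction, housing region
g=p.max(2).astype(int)
for c in (272,274,276): print(c,[int(x) for x in g[212:250,c]])
E=plane("top",[(273.2,218.3),(276.8,245.5)],.1);print(E.round(4),E.mean(0).round(4))
# housing bright+dark full block via white mask
q=cv2.cvtColor(p,cv2.COLOR_BGR2HSV); m=((q[...,1]<45)).astype(np.uint8); m[:190]=0;m[270:]=0
k,l,st,ce=cv2.connectedComponentsWithStats(m,connectivity=4)
for s in ((286,228),(318,220),(307,227)):
    i=l[s[1],s[0]];print(s,st[i],ce[i].round(2))
i=l[228,286]
c=max(cv2.findContours((l==i).astype(np.uint8),cv2.RETR_EXTERNAL,cv2.CHAIN_APPROX_NONE)[0],key=len).reshape(-1,2)
Q=plane("top",c,.106)[:,:2].astype(np.float32);print(cv2.minAreaRect(Q))
```

```text
272 [176, 196, 195, 194, 192, 183, 155, 93, 42, 35, 32, 27, 24, 26, 30, 23, 32, 28, 29, 30, 31, 35, 29, 30, 30, 31, 39, 81, 98, 86, 51, 33, 46, 89, 138, 174, 186, 194]
274 [180, 197, 197, 193, 189, 177, 131, 70, 39, 34, 31, 27, 26, 24, 26, 26, 31, 25, 27, 30, 34, 32, 33, 28, 31, 30, 51, 100, 123, 88, 44, 36, 53, 104, 157, 180, 191, 193]
276 [189, 199, 194, 195, 191, 172, 122, 62, 35, 30, 27, 25, 24, 20, 28, 30, 28, 27, 35, 33, 32, 29, 30, 32, 25, 26, 54, 94, 115, 84, 42, 33, 59, 123, 170, 185, 190, 195]
[[0.545  0.1038 0.1   ]
 [0.4618 0.0918 0.1   ]] [0.5034 0.0978 0.1   ]
(286, 228) [265 217  25  30 604] [277.24 231.37]
(318, 220) [307 219  17  16 212] [314.87 226.62]
(307, 227) [307 219  17  16 212] [314.87 226.62]
((0.5046817660331726, 0.09122277796268463), (0.08480115979909897, 0.07028474658727646), 6.064681053161621)
```

The measurements agree: the crest is at about (0.5035, 0.0995), the button at (0.5175, -0.0243), and the radio's yaw is about 0.11. I'll swing out through a waypoint at a larger radius with the jaws shutting.

>>> carry_out:
  series:
    - [0.04, -0.02, -0.04, 0, 0, 0, 255]
    - [0.09, -0.04, -0.06, 0, 0, -0.1, 255]
    - [0.14, -0.07, -0.06, 0, 0, -0.2, 255]
    - [0.19, -0.09, -0.06, 0, 0, -0.3, 255]
    - [0.24, -0.11, -0.06, 0, 0, -0.4, 255]
    - [0.285, -0.135, -0.06, 0, 0, -0.5, 255]
    - [0.33, -0.16, -0.06, 0, 0, -0.6, 255]
    - [0.35, -0.21, -0.06, 0, 0, -0.7, 255]
    - [0.37, -0.26, -0.06, 0, 0, -0.8, 255]
    - [0.39, -0.31, -0.06, 0, 0, -0.9, 255]
  force: 40

```text
clock: 1.35
position: [0.4647, -0.1859, 0.2911]
tool_rot: [-3.141, 0.0, 1.199]
force: [-0.0, 0.3, 0.3]
grip_width: -0.0003
```

>>> carry_out:
  series:
    - [0.05, -0.014, 0, 0, 0, -0.1, 255]
    - [0.1, -0.028, 0, 0, 0, -0.2, 255]
    - [0.15, -0.042, 0, 0, 0, -0.3, 255]
    - [0.2, -0.056, 0.02, 0, 0, -0.4, 255]
    - [0.25, -0.07, 0.05, 0, 0, -0.485, 255]
    - [0.276, -0.077, 0.09, 0, 0, -0.485, 255]
    - [0.276, -0.077, 0.12, 0, 0, -0.485, 255]
    - [0.276, -0.077, 0.14, 0, 0, -0.485, 255]
    - [0.276, -0.077, 0.14, 0, 0, -0.485, 255]
    - [0.276, -0.077, 0.14, 0, 0, -0.485, 255]

```text
clock: 2.6
position: [0.4946, 0.0974, 0.152]
tool_rot: [3.141, -0.0, 1.681]
force: [-1.0, 0.4, 0.7]
grip_width: -0.0005
```

```bash
cat > look.py <<'E'
from h import *
import sys
t=sys.argv[1]
s=telemetry.observe();print(np.round(s["clock"],2),np.round(s["position"],4),np.round(s["tool_rot"],3),np.round(s["force"],2),np.round(s["qpos"],2))
out=[]
for n,(x0,y0,x1,y1) in(("top",(240,195,345,275)),("side",(260,150,400,290))):
    p,d=imaging.grab_frame(n);np.save(f"pics/{n}{t}c.npy",p)
    out.append(cv2.resize(p[y0:y1,x0:x1],(400,int(400*(y1-y0)/(x1-x0))),interpolation=cv2.INTER_CUBIC))
h=max(o.shape[0] for o in out)
cv2.imwrite(f"pics/l{t}.png",np.hstack([cv2.copyMakeBorder(o,0,h-o.shape[0],0,0,0) for o in out]))
E
python3 look.py 1
```

```text
2.6 [0.4946 0.0974 0.152 ] [ 3.141 -0.     1.681] [-0.98  0.35  0.68] [ 0.11  0.49 -0.56  1.97  0.36  0.78 -0.54]
```

View pics/l1.png

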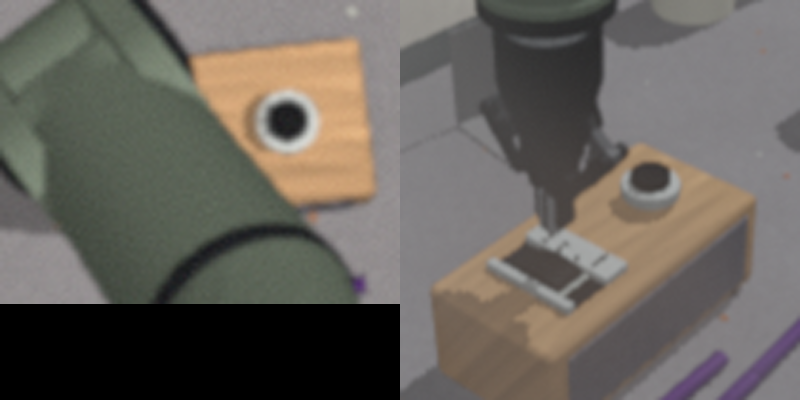

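The side view shows the shut fingertip at about (550,235) in the crop, hovering above the wheel, with the index line still at off at (578,285). I'll go down carefully.

>>> carry_out:
  series:
    - [0, 0, 0.015, 0, 0, 0, 255]
    - [0, 0, 0.03, 0, 0, 0, 255]
    - [0, 0, 0.034, 0, 0, 0, 255]
    - [0, 0, 0.034, 0, 0, 0, 255]
    - [0, 0, 0.034, 0, 0, 0, 255]

```text
clock: 3.32
position: [0.4945, 0.0975, 0.1176]
tool_rot: [3.141, -0.0, 1.681]
force: [0.7, 1.0, 0.5]
grip_width: 0.0004
```

>>> carry_out:
  series:
    - [0, 0, 0.001, 0, 0, 0, 255]
    - [0, 0, 0.002, 0, 0, 0, 255]
    - [0, 0, 0.002, 0, 0, 0, 255]
    - [0, 0, 0.002, 0, 0, 0, 255]

```text
clock: 3.82
position: [0.4943, 0.0974, 0.1154]
tool_rot: [3.142, -0.0, 1.681]
force: [-0.9, 0.1, -0.0]
grip_width: -0.0001
```

>>> carry_out:
  series:
    - [0, 0, 0.001, 0, 0, 0, 255]
    - [0, 0, 0.002, 0, 0, 0, 255]
    - [0, 0, 0.002, 0, 0, 0, 255]
    - [0, 0, 0.002, 0, 0, 0, 255]

```text
clock: 4.32
position: [0.4943, 0.0974, 0.1133]
tool_rot: [-3.142, -0.0, 1.681]
force: [-0.1, -0.6, -0.5]
grip_width: -0.0002
```

>>> carry_out:
  series:
    - [0, 0, 0.001, 0, 0, 0, 255]
    - [0, 0, 0.001, 0, 0, 0, 255]
    - [0, 0, 0.001, 0, 0, 0, 255]

```text
clock: 4.7
position: [0.4943, 0.0974, 0.1123]
tool_rot: [-3.142, -0.0, 1.681]
force: [-0.4, 0.2, 1.6]
grip_width: -0.0002
```

>>> carry_out:
  series:
    - [0, 0, 0.001, 0, 0, 0, 255]
    - [0, 0, 0.001, 0, 0, 0, 255]
    - [0, 0, 0.001, 0, 0, 0, 255]

```text
clock: 5.08
position: [0.4947, 0.0974, 0.1117]
tool_rot: [3.141, 0.0, 1.681]
force: [-1.6, -0.4, 9.2]
grip_width: 0.0003
```

```bash
python3 look.py 2
```

```text
5.08 [0.4947 0.0974 0.1117] [3.141 0.    1.681] [-1.57 -0.44  9.17] [ 0.08  0.55 -0.52  2.    0.42  0.7  -0.59]
```

View pics/l2.png

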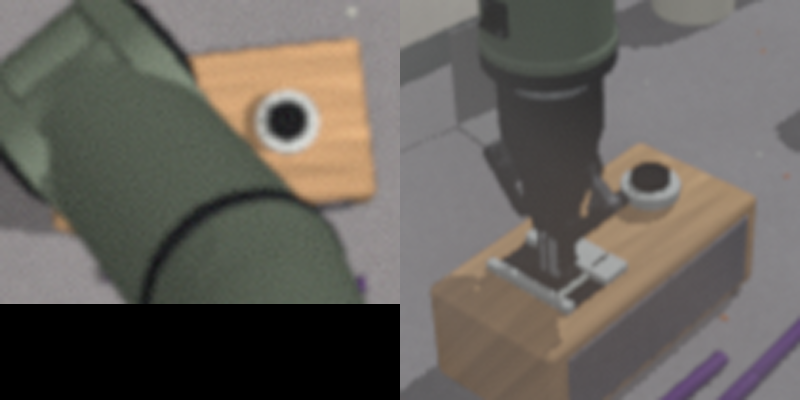

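There is contact: 9 N at z 0.1117, and the index line is still at off, at about (575,287) in the crop. I'll stroke towards the radio's +x, which is tool +y.

>>> carry_out:
  series:
    - [0, 0.002, 0, 0, 0, 0, 255]
    - [0, 0.004, 0, 0, 0, 0, 255]
    - [0, 0.006, 0, 0, 0, 0, 255]
    - [0, 0.006, 0, 0, 0, 0, 255]

```text
clock: 5.68
position: [0.501, 0.0982, 0.1119]
tool_rot: [3.14, 0.0, 1.681]
force: [-1.4, -1.7, 11.2]
grip_width: 0.0003
```

```bash
python3 look.py 3
```

```text
5.68 [0.501  0.0982 0.1119] [3.14  0.    1.681] [-1.36 -1.69 11.2 ] [ 0.08  0.56 -0.52  1.98  0.42  0.71 -0.59]
```

View pics/l3.png

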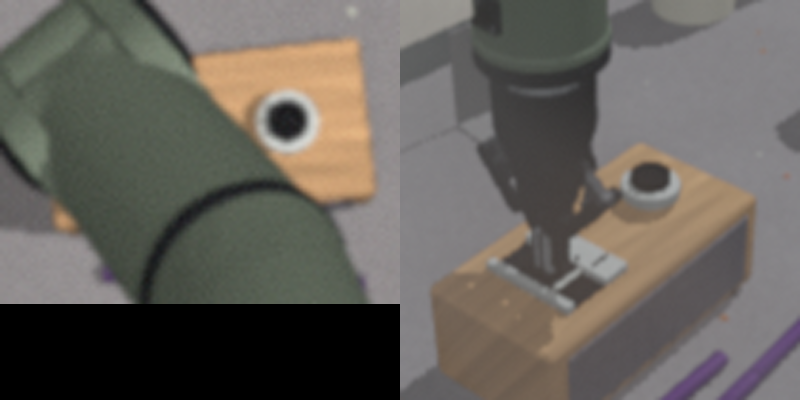

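The line moved with the finger, to about (566,280), so friction is carrying the wheel. I'll continue.

>>> carry_out:
  series:
    - [0, 0.002, 0, 0, 0, 0, 255]
    - [0, 0.004, 0, 0, 0, 0, 255]
    - [0, 0.006, 0, 0, 0, 0, 255]
    - [0, 0.008, 0, 0, 0, 0, 255]
    - [0, 0.01, 0, 0, 0, 0, 255]
    - [0, 0.012, 0, 0, 0, 0, 255]
    - [0, 0.012, 0, 0, 0, 0, 255]

```text
clock: 6.65
position: [0.5129, 0.0995, 0.1117]
tool_rot: [3.14, -0.0, 1.681]
force: [0.9, -0.3, 7.7]
grip_width: -0.0002
```

```bash
python3 look.py 4
```

```text
6.65 [0.5129 0.0995 0.1117] [ 3.14  -0.     1.681] [ 0.85 -0.25  7.73] [ 0.08  0.57 -0.52  1.95  0.42  0.72 -0.58]
```

View pics/l4.png

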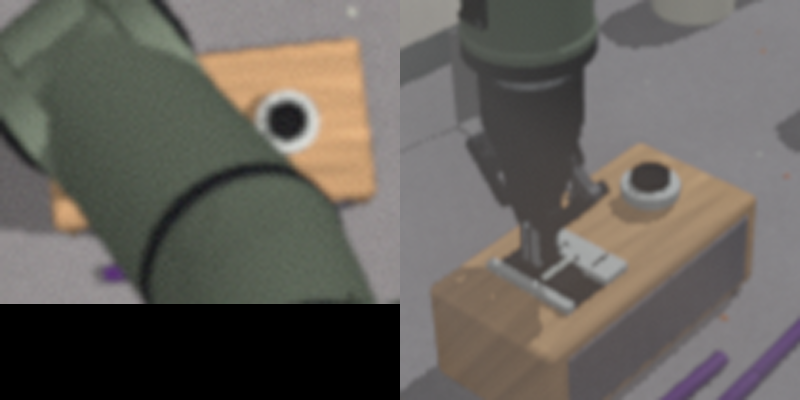

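The line is now at about (560,267), beside the one pip, and the tangential force is near zero. I'll lift, go back, and check.

>>> carry_out:
  series:
    - [0, 0, -0.005, 0, 0, 0, 255]
    - [0, 0, -0.012, 0, 0, 0, 255]
    - [0, -0.01, -0.012, 0, 0, 0, 255]
    - [0, -0.02, -0.012, 0, 0, 0, 255]
    - [0, -0.03, -0.012, 0, 0, 0, 255]
    - [0, -0.03, -0.012, 0, 0, 0, 255]

```text
clock: 7.5
position: [0.4816, 0.0959, 0.1233]
tool_rot: [-3.141, 0.0, 1.681]
force: [1.3, -1.2, -0.5]
grip_width: -0.0001
```

```bash
python3 look.py 5
```

```text
7.5 [0.4816 0.0959 0.1233] [-3.141  0.     1.681] [ 1.26 -1.15 -0.55] [ 0.09  0.52 -0.54  2.02  0.4   0.71 -0.59]
```

View pics/l5.png

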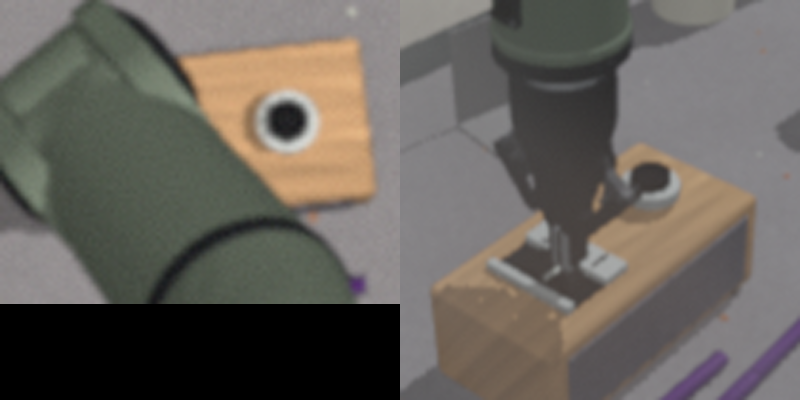

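The line stays at one pip, at about (552,270). Now the second stroke, with the same start offset and depth.

>>> carry_out:
  series:
    - [0, 0.012, 0, 0, 0, 0, 255]
    - [0, 0.012, 0.005, 0, 0, 0, 255]
    - [0, 0.012, 0.01, 0, 0, 0, 255]
    - [0, 0.012, 0.011, 0, 0, 0, 255]
    - [0, 0.012, 0.012, 0, 0, 0, 255]
    - [0, 0.012, 0.012, 0, 0, 0, 255]

```text
clock: 8.35
position: [0.4946, 0.0974, 0.1117]
tool_rot: [3.141, 0.0, 1.681]
force: [-0.9, -0.5, 7.2]
grip_width: -0.0001
```

>>> carry_out:
  series:
    - [0, 0.002, 0, 0, 0, 0, 255]
    - [0, 0.004, 0, 0, 0, 0, 255]
    - [0, 0.006, 0, 0, 0, 0, 255]
    - [0, 0.008, 0, 0, 0, 0, 255]
    - [0, 0.01, 0, 0, 0, 0, 255]
    - [0, 0.012, 0, 0, 0, 0, 255]
    - [0, 0.012, 0, 0, 0, 0, 255]

```text
clock: 9.22
position: [0.5071, 0.0989, 0.1119]
tool_rot: [3.14, -0.0, 1.681]
force: [1.8, -1.6, 8.3]
grip_width: 0.0002
```

```bash
python3 look.py 6
```

```text
9.22 [0.5071 0.0989 0.1119] [ 3.14  -0.     1.681] [ 1.77 -1.59  8.28] [ 0.08  0.57 -0.52  1.97  0.42  0.71 -0.59]
```

View pics/l6.png

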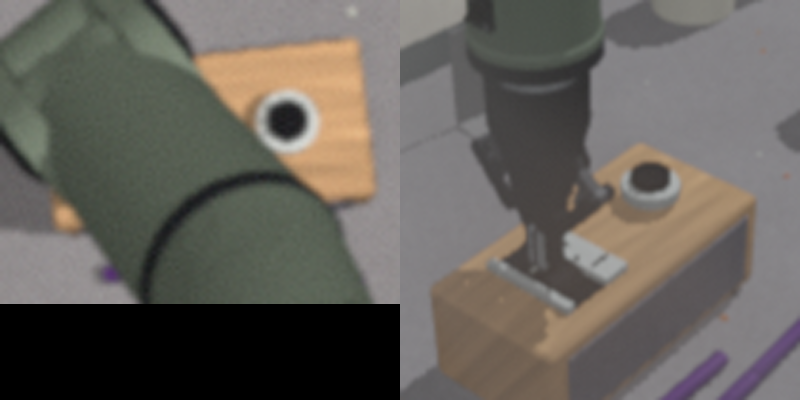

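The finger now hides the line, so it has moved. I'll finish the last 6 mm as in the first stroke, then lift and check.

>>> carry_out:
  series:
    - [0, 0.002, 0, 0, 0, 0, 255]
    - [0, 0.004, 0, 0, 0, 0, 255]
    - [0, 0.006, 0, 0, 0, 0, 255]
    - [0, 0.006, 0, 0, 0, 0, 255]

```text
clock: 9.82
position: [0.5127, 0.0994, 0.1117]
tool_rot: [3.14, -0.0, 1.681]
force: [1.1, -0.1, 6.9]
grip_width: 0.0003
```

>>> carry_out:
  series:
    - [0, 0, -0.005, 0, 0, 0, 255]
    - [0, 0, -0.02, 0, 0, 0, 255]
    - [-0.03, 0, -0.04, 0, 0, 0, 255]
    - [-0.08, 0, -0.05, 0, 0, 0, 255]
    - [-0.123, 0, -0.05, 0, 0, 0, 255]
    - [-0.123, 0, -0.05, 0, 0, 0, 255]
    - [-0.123, 0, -0.05, 0, 0, 0, 255]

```text
clock: 10.7
position: [0.5257, -0.0223, 0.1619]
tool_rot: [3.141, -0.0, 1.681]
force: [0.8, 0.2, 0.7]
grip_width: -0.0002
```

```bash
python3 look.py 7
```

```text
10.7 [ 0.5257 -0.0223  0.1619] [ 3.141 -0.     1.681] [0.79 0.22 0.72] [ 0.34  0.5  -0.55  1.91  0.35  0.83 -0.28]
```

View pics/l7.png

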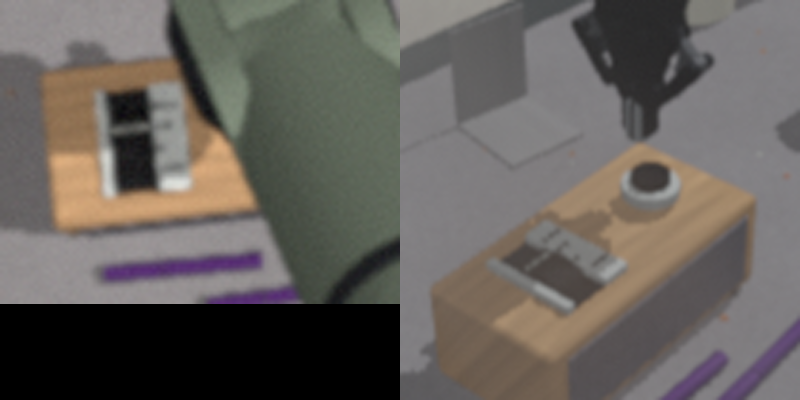

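The top crop shows the line at (130,128), level with the two-pip mark at (165,125), with three at about 103 and one at about 147. The wheel is in the two click and untouched. Now the button.

>>> carry_out:
  series:
    - [-0.001, -0.008, 0.01, 0, 0, 0, 255]
    - [-0.001, -0.008, 0.025, 0, 0, 0, 255]
    - [-0.001, -0.008, 0.032, 0, 0, 0, 255]
    - [-0.001, -0.008, 0.034, 0, 0, 0, 255]
    - [-0.001, -0.008, 0.034, 0, 0, 0, 255]

```text
clock: 11.42
position: [0.5179, -0.0246, 0.1273]
tool_rot: [-3.141, -0.0, 1.681]
force: [-1.7, 0.4, 3.6]
grip_width: 0.0003
```

>>> carry_out:
  series:
    - [0, 0, 0.001, 0, 0, 0, 255]
    - [0, 0, 0.002, 0, 0, 0, 255]
    - [0, 0, 0.003, 0, 0, 0, 255]
    - [0, 0, 0.003, 0, 0, 0, 255]

```text
clock: 11.92
position: [0.518, -0.0247, 0.1244]
tool_rot: [3.141, -0.0, 1.681]
force: [-1.2, 2.0, 4.9]
grip_width: 0.0004
```

>>> carry_out:
  series:
    - [0, 0, 0.001, 0, 0, 0, 255]
    - [0, 0, 0.002, 0, 0, 0, 255]
    - [0, 0, 0.002, 0, 0, 0, 255]

```text
clock: 12.3
position: [0.5182, -0.0247, 0.1236]
tool_rot: [3.141, 0.001, 1.681]
force: [-9.8, 1.2, 32.3]
grip_width: -0.0001
```

>>> carry_out:
  series:
    - [0, 0, 0, 0, 0, 0, 255]
    - [0, 0, 0, 0, 0, 0, 255]

```text
clock: 12.55
position: [0.5183, -0.0247, 0.1236]
tool_rot: [3.14, 0.001, 1.681]
force: [-10.1, 1.3, 33.0]
grip_width: -0.0001
```

```bash
python3 look.py 8
```

```text
12.55 [ 0.5183 -0.0247  0.1236] [3.140e+00 1.000e-03 1.681e+00] [-10.15   1.33  33.02] [ 0.32  0.55 -0.52  1.95  0.4   0.74 -0.32]
```

View pics/l8.png

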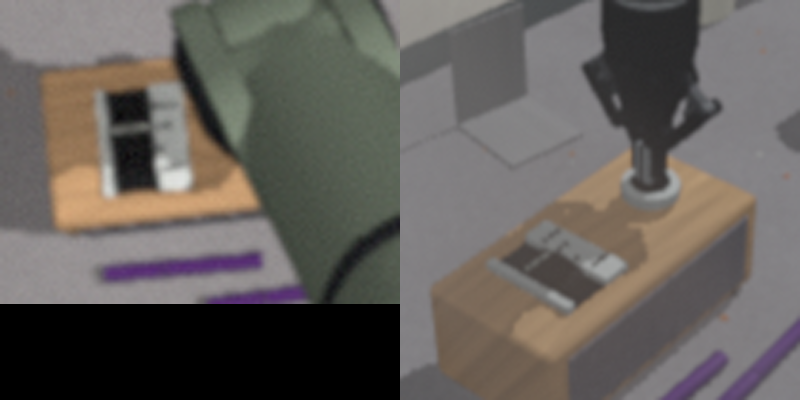

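The finger sits on the button at (650,185) in the side crop, and 33 N on a hard stop suggests the button is fully down. I'll check the housing's height in the first depth image to rule out the finger resting on the rim.

Run:
```python
from h import *
for n,c in(("top",(315,226.3)),("side",(347.2,211.7))):
    p=np.load(f"pics/{n}0c.npy");d=np.load(f"pics/{n}0.npy")
    vv,uu=np.mgrid[190:270,300:370];uv=np.c_[uu.ravel(),vv.ravel()]
    P=depthpt(n,uv,d[190:270,300:370].ravel());r=np.hypot(P[:,0]-.5175,P[:,1]+.0243)
    for a,b in((0,.008),(.008,.015),(.018,.021),(.021,.024),(.024,.027),(.035,.05)):
        k=(r>=a)&(r<b)&(P[:,2]>.05);print(n,a,b,k.sum(),np.percentile(P[k,2],[10,50,90]).round(4))
```

```text
top 0 0.008 22 [0.1254 0.1278 0.1301]
top 0.008 0.015 57 [0.1254 0.1282 0.1325]
top 0.018 0.021 44 [0.1161 0.1189 0.1233]
top 0.021 0.024 49 [0.1123 0.118  0.122 ]
top 0.024 0.027 42 [0.0951 0.1015 0.1174]
top 0.035 0.05 424 [0.0952 0.099  0.1031]
side 0 0.008 17 [0.1283 0.129  0.1303]
side 0.008 0.015 67 [0.1244 0.1293 0.1308]
side 0.018 0.021 54 [0.0986 0.1183 0.1214]
side 0.021 0.024 84 [0.0994 0.1152 0.1198]
side 0.024 0.027 87 [0.0984 0.1102 0.1192]
side 0.035 0.05 353 [0.0979 0.0995 0.101 ]
```

The button's top was at about 0.130 and the housing is at about 0.119–0.120. The stop at 0.1236 is therefore the button's own, about 6 mm down and clear of the rim. I'll release and check.

>>> carry_out:
  series:
    - [0, 0, -0.004, 0, 0, 0, 255]
    - [0, 0, -0.01, 0, 0, 0, 255]
    - [0, 0, -0.03, 0, 0, 0, 255]
    - [0, 0, -0.06, 0, 0, 0, 255]
    - [-0.04, 0, -0.1, 0, 0, 0, 255]
    - [-0.09, 0, -0.12, 0, 0, 0, 255]
    - [-0.14, 0, -0.13, 0, 0, 0, 255]
    - [-0.19, 0, -0.13, 0, 0, 0, 255]
    - [-0.22, 0, -0.13, 0, 0, 0, 255]
    - [-0.22, 0, -0.13, 0, 0, 0, 255]

```text
clock: 13.9
position: [0.5414, -0.246, 0.2518]
tool_rot: [-3.141, 0.0, 1.677]
force: [0.5, 0.9, -0.3]
grip_width: -0.0001
```

```bash
python3 look.py 9
python3 - <<'E'
from h import *
p,d=imaging.grab_frame("top");cv2.imwrite("pics/top9.png",p)
q=np.load("pics/top0c.npy")
for n,a in(("0",q),("9",p)):
    h=cv2.cvtColor(a,cv2.COLOR_BGR2HSV);m=((h[...,0]>125)&(h[...,0]<155)&(h[...,1]>90)).astype(np.uint8)
    k,l,s,c=cv2.connectedComponentsWithStats(m)
    print(n,[(c[i].round(1).tolist(),int(s[i,4])) for i in range(1,k) if s[i,4]>40])
ps,ds=imaging.grab_frame("side")
vv,uu=np.mgrid[207:217,342:353];uv=np.c_[uu.ravel(),vv.ravel()]
print("button z side",np.median(depthpt("side",uv,ds[207:217,342:353].ravel())[:,2]))
E
```

```text
13.9 [ 0.5414 -0.246   0.2518] [-3.141  0.     1.677] [ 0.5   0.93 -0.26] [ 0.69  0.5  -0.53  1.64  0.27  1.08  0.19]
0 [([249.4, 150.3], 112), ([287.1, 264.9], 120), ([314.5, 272.3], 127)]
9 [([249.5, 150.4], 114), ([287.3, 264.8], 118), ([314.3, 272.3], 125)]
button z side 0.12869579825148286
```

View pics/l9.png

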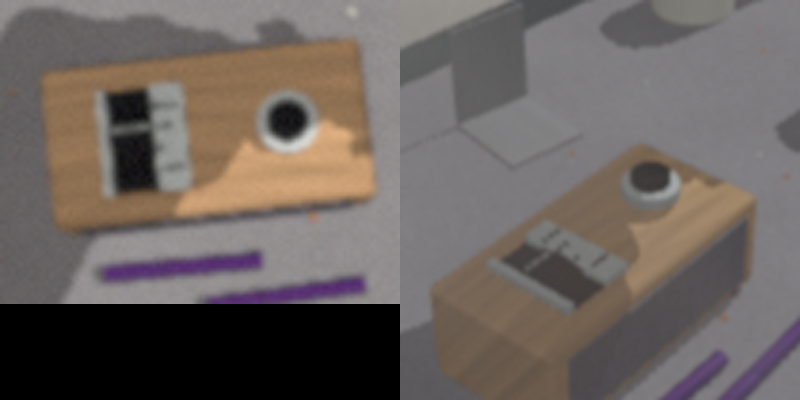

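View pics/top9.png

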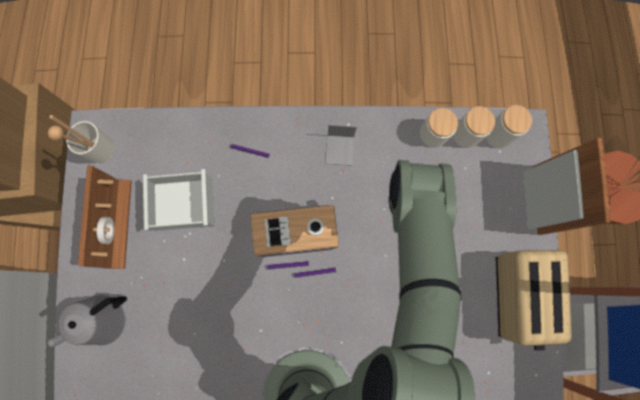

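The line is at two pips, at (130,128) in the top crop. The button is back up at z 0.129, and the markers, bin and bookend haven't moved. The arm hangs over the jar but is well above it.

```bash
python3 -c "
from workcell import ticket
print(ticket.job_done())"
```

```text
the job is handed in; nothing more can be done
None
```

The radio is set to station two, the button has been pressed, and the job is handed in at about 14 s of the 53 s allowed. The hand-in gave no verdict.

- **Wheel:** I rolled it from off to two pips with two 18 mm strokes of the shut fingertip, pressing with about 7–11 N. After lifting off, the top view showed the white line level with the two pips. It was still there in the last picture.
- **Button:** I pressed it to its hard stop with 33 N, about 6 mm below where its top had been. The fingertip stopped above the housing rim, so the stop was the button's own. After release its top was back at 0.129 m, about the same as at the start.
- **Other things on the counter:** The markers are within 0.3 px of where they started in the top view, and the bin and bookend look unchanged. I couldn't see the jar in the last top view because the arm was over it. The fingertip passed well above it (about 0.25 m against the jar's 0.124 m), with no force reading to suggest contact.
- **Measurements that disagreed:** The two cameras placed the radio up to 8 mm apart. I used the top view, which agreed with the button's position worked out from both views.

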